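Turn over the red leaf of the desk flip-file

TASK

The red leaf of the flip-file on the workshop desk has been left standing half up. With the fingertips only, never pinching it, push the red leaf up and over the spine, then press it gently down until it lies flat on the other side, so that the chart on the blue leaf is uncovered. Do not slam the leaf, leave the blue leaf lying where it is, and do not disturb the things standing around.

Things in the scene. Friction and masses are not known exactly. Their poses are not given: they have to be found in the camera images.
- flipfile: flip-file, heavy, fixed to the desk: black base tray 250 x 340 x 6 mm, a pad of pages each side of a steel spine rod. Origin: centre of its underside, on the desk. x axis along the spine; +y is the left-hand pad (empty), -y the right-hand pad (top 28 mm above the desk, blue leaf on it). End brackets of the rod reach 43 mm above the desk at x = -116 and +116 mm.
- spine_mid (a point): middle of the spine rod, on its axis: 34 mm straight above flipfile's origin. The leaves turn about the rod, in the plane across the spine
- left_pad (a point): centre of the top of the left-hand pad, 32 mm above the desk, where the red leaf is to lie; the pad is 210 mm along the spine by 138 mm
- red_leaf (a joint): red leaf's angle about the rod: 0 = flat on the right (-y of flipfile), 1.571 = upright, 3.142 (firm stop) = flat on the left-hand pad (+y). Starts at 0.5 to 1.0. The leaf is a rigid plate 210 mm along the spine, 4 mm thick, reaching 138 mm from the rod's axis, 150 mm at its yellow tab. About 110 g; the hinge is stiff: the leaf stays at any angle it is left at; about 2 N at the tab turns it.
- red_tab (a point): middle of the outer edge of the red leaf's yellow tab (70 mm wide along the spine, in the middle of the edge), 150 mm from the rod's axis, half-way through the leaf's thickness. Up to upright push the leaf's underside or this edge; past upright the same face is the upper one
- blue_leaf (a joint): angle of the blue leaf (same size, plain blue tab, round chart on it) about the same rod: 0 = lying flat on the right-hand pad, where it starts and stays; its upper face is then 32 mm above the desk
- mug: bystander, loose: white mug, 76 mm across, 90 mm tall; origin at the centre of its underside
- can: bystander, loose: blue can, 60 mm across, 110 mm tall; origin at the centre of its underside
- cardbox: bystander, loose: green box of cards, 65 x 90 x 60 mm; origin at the centre of its underside
- stamp: bystander, loose: wooden hand stamp, 38 mm across, 70 mm tall; origin at the centre of its underside
- jar: bystander, loose: amber jar, 60 mm across, 75 mm tall; origin at the centre of its underside

How it is judged:
By the outcome, as a careful person would: the job done as asked, in the order asked, and still so for the second after the job is handed in, with the robot touching nothing.
It also fails if it takes over 40 s, if anything falls off the work surface, if the arm or the gripper's body presses on something with over 40 N, if the wrist force passes 120 N, or if a joint passes its speed limit or range.

ROBOT

A 7-joint arm with a two-finger parallel gripper is mounted at the origin on the work surface. World frame = base frame: x ahead of the robot, y to its left, z up, the work surface at z = 0. Lengths are in m, angles in rad, forces in N, time in s.
With the tool pointing down it reaches from about 0.4 to 0.9 m from the base axis. Payload 5.5 kg.
Tool frame: the origin (TCP) lies midway between the tips of the shut fingers; the grasp point (between the pads) lies 19 mm behind it (manip.grip_depth is the distance from the TCP to the grasp point, in m); z points along the fingers, y is the line along which they close (so a half turn about z gives the same grasp; the last joint's range is limited). The gripper opens to 92 mm and grips with 3 to 60 N. Pads are 19 mm wide; open, the fingers measure 130 mm over their backs; the gripper's body (75 mm by 190 mm) begins 47 mm behind the grasp point.
Start: joints at [-0.984, 0.501, -0.427, 1.55, 0.221, 1.138, -0.21], TCP at [0.207, 0.616, 0.227] pointing down, gripper open.
Joint ranges: [-2.88, 2.88], [-0.31, 2.03], [-1.54, 1.56], [0.2, 2.42], [-1.41, 4.55], [0.19, 2.02], [-2.57, 2.57]. Speed limits (rad/s): [2.57, 2.57, 3.14, 3.14, 3.14, 3.14, 3.14].

INTERFACE

Orientations are given as a unit quaternion [x, y, z, w].
In Python, from bench import manip, effector, viewer gives the robot as it stands. Calls block until the motion is done:
- manip.move_pose(position, orientation): joint-space move of the TCP to a pose.
- manip.servo_line(position, ori=None, vel=0.15): straight line of the TCP; ori=None keeps the orientation; vel is the mean speed in m/s.
- manip.movej(angles): joint-space move.
- effector.open_jaws() and effector.close(f_grip=None): open the fingers fully, or close them until they stop; f_grip is the grip in N (None keeps the last).
- manip.sleep(seconds).
- manip.solve_ik(position, orientation): joint angles nearest the present ones, or None.
- viewer.get_image(name): name is "scene" or "top"; returns the picture (420x560x3 uint8, red, green, blue); there is no depth.
- viewer.get_calibration(name): a dict with "vfov" (degrees; the focal length in pixels is half the picture's height over the tangent of half this angle, whatever the lens; pixels are square), "cx", "cy" (the principal point, pixels), "eye" and "attitude" of the camera in the world. Camera axes: x right, y down, z forward; pixel columns grow to the right and rows downward; lengths in m; the calibration is good to about 2 mm. A picture is of the moment at which its call begins. get_calibration takes no time and is no camera call.
A pose or a line that the arm cannot do raises manip.PlanningError and nothing moves.
- manip.hand_in(): hands the job in; it is judged then, once.
Readings, each from a call of its own:
- manip.current_clock(): time.
- manip.current_q(): joint angles.
- manip.current_joint_velocities(): joint speeds.
- manip.current_tau(): joint torques, N m.
- manip.current_tool_pos(): TCP position.
- manip.current_tcp_rot(): TCP orientation.
- manip.current_force(): force on the tool from outside, world axes, zero at the start.
- manip.current_wrist_torque(): the same for the moment, N m.
- manip.current_finger_gap(): finger opening in m.
- manip.current_gripper_force(): force on a finger pad.
Only numpy, scipy, OpenCV 4.12 (cv2) and the standard library are available. Lean on these libraries where they do the work, as an engineer would, in place of code of your own. Each camera call takes 0.05 s, during which the arm holds its last target. There are 200 camera calls.

## Working session

There is one attempt and no reset: what is moved stays moved. The work goes in short steps, each a Python script; the robot and the scene stay as the last script left them, time stands still between calls to the robot, and variables do not carry over. Pictures are saved under pics/ and viewed, at most 10 in all, crops included, and the job is handed in when it is done.

```bash
mkdir -p pics
python3 - <<'E'
from bench import manip, effector, viewer
import cv2
for n in("scene","top"):
    im=viewer.get_image(n); cv2.imwrite(f"pics/{n}0.png",im[:,:,::-1]); print(n,viewer.get_calibration(n))
print(manip.current_clock(),manip.current_tcp_rot(),manip.current_force())
E
```

```text
scene {'vfov': 48.94338265856248, 'cx': 275.738188914726, 'cy': 210.9496252290142, 'eye': array([ 1.08199941, -0.43690286,  0.6392898 ]), 'attitude': array([ 0.83319595,  0.35982812, -0.16077359, -0.38789185])}
top {'vfov': 53.09249128103216, 'cx': 279.5213581419984, 'cy': 207.01098284359946, 'eye': array([0.42526782, 0.0375828 , 0.90458817]), 'attitude': array([ 0.70664139, -0.70057803,  0.0681981 , -0.07209295])}
0.1 [ 1.61170450e-01  9.86926209e-01 -8.41243655e-04 -1.92501950e-04] [-0.43599946 -0.49079269  0.04575917]
```

View pics/scene0.png

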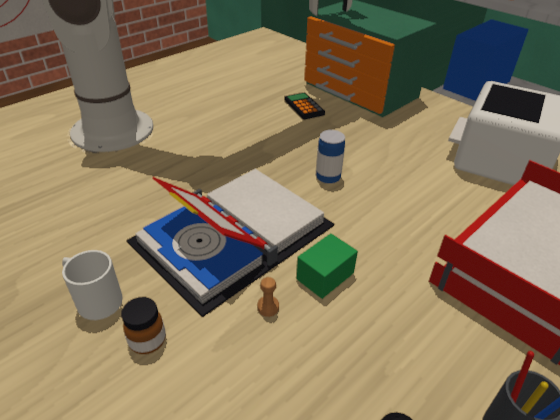

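View pics/top0.png

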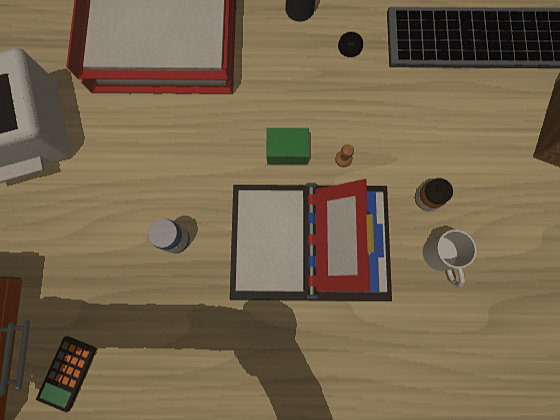

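The top view has +x up and +y left. The flip-file tray corners are near (234,185), (387,186), (391,300) and (230,300). The red leaf stands on the right, with its yellow tab edge near (373,235), and the mug and jar are to the right of the tray. Next I'll compute the tray pose and the leaf angle.

```bash
cat > h.py <<'E'
import numpy as np, cv2
from scipy.spatial.transform import Rotation as R
from bench import manip, effector, viewer
def ray(n,uv):
    c=viewer.get_calibration(n); f=210/np.tan(np.radians(c["vfov"]/2))
    d=np.array([(uv[0]-c["cx"])/f,(uv[1]-c["cy"])/f,1]); return c["eye"],R.from_quat(c["attitude"]).apply(d)
def hit(n,uv,p,nrm):
    e,d=ray(n,uv); return e+d*(np.dot(np.subtract(p,e),nrm)/np.dot(d,nrm))
def yellow(im):
    h=cv2.cvtColor(im,cv2.COLOR_RGB2HSV); return cv2.inRange(h,(18,140,60),(34,255,255))
def blobs(m,a=25):
    n,l,s,c=cv2.connectedComponentsWithStats(m); return [(s[i],c[i].round(1)) for i in range(1,n) if s[i][4]>a]
E
python3 - <<'E'
from h import *
t=cv2.imread("pics/top0.png")[:,:,::-1].copy(); s=cv2.imread("pics/scene0.png")[:,:,::-1].copy()
print("y top",blobs(yellow(t))); print("y scene",blobs(yellow(s),8))
dark=(t.max(2)<45).astype(np.uint8)*255; dark[:170]=0;dark[310:]=0;dark[:,:220]=0;dark[:,400:]=0
p=cv2.findNonZero(dark); r=cv2.minAreaRect(p); b=cv2.boxPoints(r); print(r,b)
P=np.array([hit("top",q,[0,0,.005],[0,0,1]) for q in b]); print(P.round(4)); print("ctr",P.mean(0))
for i in range(4): v=P[(i+1)%4]-P[i]; print(np.linalg.norm(v),np.degrees(np.arctan2(v[1],v[0])))
print("bystanders",{k:hit("top",q,[0,0,z],[0,0,1]).round(3) for k,q,z in [("mug",(449,250),.09),("jar",(438,192),.075),("can",(163,233),.11),("box",(288,143),.06),("stamp",(346,152),.07)]})
big=np.hstack([cv2.resize(t[175:310,290:400],None,fx=3.6,fy=3.6,interpolation=2),cv2.resize(s[165:300,145:285],None,fx=2.85,fy=3.6,interpolation=2)])
cv2.imwrite("pics/crop0.png",big[:,:,::-1]);print(big.shape)
E
```

```text
y top [(array([367, 215,   7,  37, 237], dtype=int32), array([369.8, 233.4]))]
y scene [(array([169, 192,  29,  22, 119], dtype=int32), array([183.1, 202.8])), (array([521, 381,  28,  33, 316], dtype=int32), array([535.1, 396.3]))]
((310.972412109375, 242.42428588867188), (161.13433837890625, 114.67414093017578), 0.5405101776123047) [[229.86794 298.99875]
 [230.94972 184.32973]
 [392.0769  185.84982]
 [390.99512 300.51886]]
[[ 0.4093  0.1455  0.005 ]
 [ 0.6566  0.1511  0.005 ]
 [ 0.656  -0.2041  0.005 ]
 [ 0.4092 -0.1911  0.005 ]]
ctr [ 0.53277847 -0.02463583  0.005     ]
0.24742966171189448 1.3036638656872674
0.3552094049149897 -90.10528501979964
0.24707520666276836 176.97521965694372
0.33654183901752766 89.99692042171122
bystanders {'mug': array([ 0.507, -0.286,  0.09 ]), 'jar': array([ 0.626, -0.278,  0.075]), 'can': array([0.533, 0.264, 0.11 ]), 'box': array([0.734, 0.026, 0.06 ]), 'stamp': array([ 0.711, -0.094,  0.07 ])}
(486, 795, 3)
```

View pics/crop0.png

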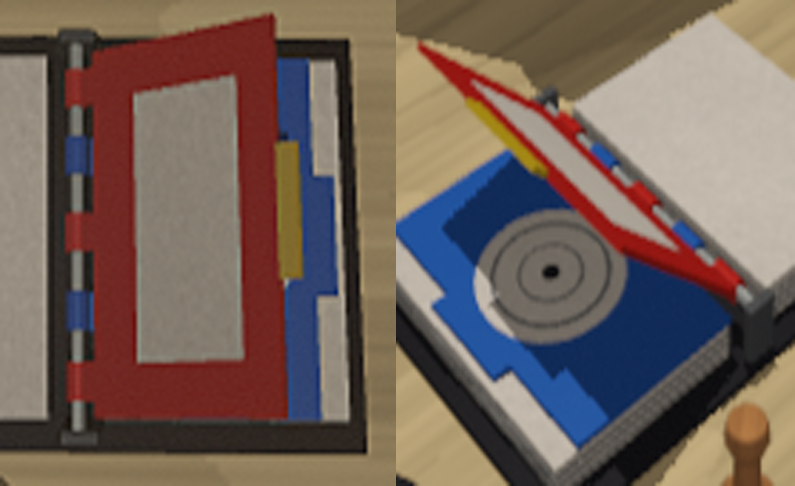

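The crop shows the rod running vertically at column ~311.5 in the full top picture. The tab's outer edge runs from (373.6,214.2) to (374.2,252) in the top view. In the scene view its middle is near (182,204).

Run:
```python
from h import *
P=np.array([hit("top",q,[0,0,.006],[0,0,1]) for q in [(234,185),(230.5,299.5),(391.4,300.6),(387.2,186.7)]])
print(P.round(4),"ctr",P.mean(0).round(4))
A=hit("top",(311.4,190.3),[0,0,.038],[0,0,1]);B=hit("top",(311.9,293),[0,0,.038],[0,0,1]); print("rod",A,B)
yaw=np.arctan2(*(A-B)[1::-1]); print("yaw rod",yaw,"left",np.arctan2(*(P[0]-P[1])[1::-1]),"right",np.arctan2(*(P[3]-P[2])[1::-1]))
# triangulate tab edge mid
(e1,d1),(e2,d2)=ray("top",(373.9,233.2)),ray("scene",(182.5,204))
k=np.linalg.lstsq(np.c_[d1,-d2],e2-e1,rcond=None)[0]; p,q=e1+k[0]*d1,e2+k[1]*d2; print("tab",p,q)
m=(p+q)/2; c=P.mean(0); ys=np.interp(m[0],[B[0],A[0]],[B[1],A[1]]); dy,dz=m[1]-ys,m[2]-.034; print("r",np.hypot(dy,dz),"theta",np.arctan2(dz,-dy))
for qd in ([.7071,.7071,0,0],[.7071,-.7071,0,0]):
    for pos in ([.53,-.16,.25],[.53,-.16,.06],[.53,.0,.2],[.53,.11,.04]): print(manip.solve_ik(pos,qd))
```

```text
[[ 0.6549  0.1442  0.006 ]
 [ 0.4083  0.144   0.006 ]
 [ 0.4091 -0.1916  0.006 ]
 [ 0.6537 -0.193   0.006 ]] ctr [ 0.5315 -0.0241  0.006 ]
rod [ 0.63644124 -0.0240493   0.038     ] [ 0.4231986  -0.02380264  0.038     ]
yaw rod -0.0011567264350240193 left 0.0008074488801804626 right -0.005684684471070392
tab [ 0.53230068 -0.13158499  0.13592246] [ 0.53453561 -0.12829444  0.13550948]
r 0.1469155269956702 theta 0.7647314506789319
[-0.03305428  0.28131058  0.33564641  1.79215615 -0.10357331  1.08529282
  0.33878422]
[ 0.02612604  0.53457254  0.275544    1.93374746 -0.21644585  0.70158748
  0.43118332]
[-0.15110235  0.28528508  0.11908899  1.89461607 -0.04071383  0.96399371
 -0.0135586 ]
[-0.25676719  0.53758056  0.00310873  1.96260457 -0.00266051  0.64141135
 -0.2519652 ]
[-0.70278243  0.63776919  1.36280671  1.8101168  -0.65951775  1.25571995
 -2.29465529]
[-0.63543124  1.09145736  1.34932363  1.95305315 -1.18140798  1.21015484
 -1.95016582]
[-1.01452619  0.68248741  1.36172964  1.91853178 -0.73324649  1.17286793
 -2.51637057]
[ 0.20178827  0.61349736 -0.57695233  1.94671813  0.49382449  0.72421339
  2.47108826]
```

```bash
cat >> h.py <<'E'
Q=[.70710678,.70710678,0,0]; X,Y,Z=.532,-.024,.034; W=.0095
def target(th,pen=0.0):
    d=np.array([-np.cos(th),np.sin(th)]); n=np.array([-np.sin(th),-np.cos(th)])  # pushed face normal
    if th<np.pi/2: y,z=np.array([Y,Z])+.15*d+.002*n; return [X,y-W+pen,z-.03]
    y,z=np.array([Y,Z])+.12*d+(.002-pen)*n; return [X,y-W,z]
def st(): print(round(manip.current_clock(),2),manip.current_tool_pos().round(4),manip.current_force().round(2))
E
python3 - <<'E'
from h import *
effector.close(5)
p=manip.current_tool_pos(); manip.servo_line([p[0],p[1],.30],vel=.25)
manip.move_pose([X,-.165,.30],Q); st()
manip.servo_line([X,-.17,.108],vel=.15); st()
for th in (.765,.85,1.0,1.15,1.3,1.45,1.6,1.75,1.9):
    manip.servo_line(target(th,.002),vel=.06); st()
for n in("scene","top"): cv2.imwrite(f"pics/{n}1.png",viewer.get_image(n)[:,:,::-1])
a=cv2.imread("pics/scene1.png");b=cv2.imread("pics/top1.png");cv2.imwrite("pics/m1.png",np.hstack([a[60:360,90:490],b[120:420,150:550]]))
E
```

```text
4.94 [ 0.5324 -0.1638  0.2998] [ 0.21 -0.41  0.89]
6.38 [ 0.5327 -0.1702  0.1089] [-0.42 -0.02 -0.07]
7.01 [ 0.5322 -0.1408  0.1067] [ 0.07 -1.12  1.83]
7.37 [ 0.5322 -0.1309  0.1156] [-0.18  0.3  -0.76]
7.89 [ 0.5324 -0.1136  0.1295] [ 0.2  -0.92  0.03]
8.42 [ 0.5323 -0.094   0.1403] [-0.05  0.48  0.34]
8.94 [ 0.5322 -0.0729  0.1482] [ 0.61 -0.61  0.17]
9.47 [ 0.5321 -0.0509  0.1528] [-0.27 -0.37 -0.55]
9.97 [ 0.532  -0.0293  0.154 ] [-0.38 -0.41  0.06]
10.43 [ 0.5319 -0.0114  0.152 ] [0.02 0.55 0.44]
10.88 [0.5319 0.006  0.1474] [-0.07 -0.22 -0.3 ]
```

View pics/m1.png

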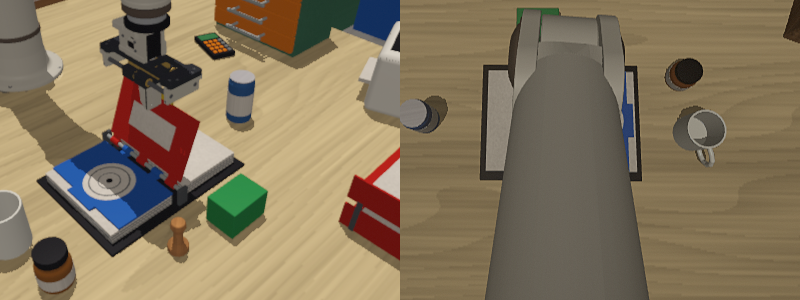

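The leaf now stands just past upright. The fingertips, near (148,95) in the composite, are on its pushed face, and the other items look undisturbed. I'll go on over and press it down slowly.

Run:
```python
from h import *
for th in (2.05,2.2,2.35,2.5,2.65,2.8,2.92,3.03):
    manip.servo_line(target(th,.002),vel=.06); st()
y=Y+.12-W
for z in np.arange(.046,.0315,-.002):
    manip.servo_line([X,y,z],vel=.02); st()
    if manip.current_force()[2]>4: break
for n in("scene",): cv2.imwrite(f"pics/{n}2.png",viewer.get_image(n)[60:360,90:490,::-1])
```

```text
11.43 [0.5318 0.0225 0.1402] [0.37 0.19 0.42]
11.88 [0.5317 0.0376 0.1307] [-0.04 -0.89 -0.3 ]
12.32 [0.5317 0.0513 0.119 ] [-0.28 -0.61 -0.04]
12.78 [0.5316 0.063  0.1054] [ 0.43 -0.75  0.2 ]
13.22 [0.5316 0.0726 0.0902] [-0.63 -1.93  0.29]
13.68 [0.5316 0.0797 0.0737] [ 0.42  0.35 -0.38]
14.07 [0.5315 0.0836 0.0598] [-0.12 -0.08 -0.58]
14.43 [0.5315 0.0857 0.0468] [-0.77  0.51 -0.64]
14.68 [0.5321 0.0865 0.0461] [ 0.66  0.7  -0.35]
14.93 [0.532  0.0865 0.044 ] [-0.19 -0.3   1.32]
15.18 [0.5319 0.0864 0.0419] [-0.25  0.87 -0.09]
15.43 [0.5318 0.0865 0.0398] [ 0.28  0.27 -0.08]
15.68 [0.5318 0.0865 0.0378] [ 0.68 -0.28  0.06]
15.93 [0.5323 0.0865 0.0363] [-0.68 -0.16  3.66]
16.18 [0.5324 0.0866 0.036 ] [-5.94 -1.25 21.86]
```

View pics/scene2.png

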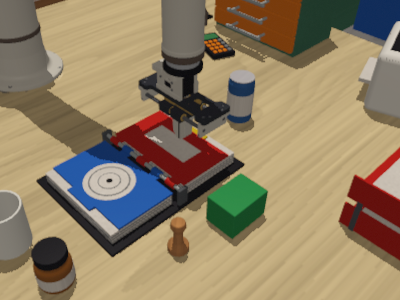

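The red leaf lies flat on the left pad and the chart is uncovered, with firm contact at z = 36 mm as expected. Next I'll lift off and check.

Run:
```python
from h import *
p=manip.current_tool_pos(); manip.servo_line([X,p[1],.06],vel=.03); manip.servo_line([X,p[1],.30],vel=.2)
manip.move_pose([.25,.55,.30],Q); st()
for n in("scene","top"): cv2.imwrite(f"pics/{n}3.png",viewer.get_image(n)[:,:,::-1])
a=cv2.imread("pics/scene3.png");b=cv2.imread("pics/top3.png");cv2.imwrite("pics/m3.png",np.hstack([a[60:360,90:490],b[80:380,110:510]]))
m=yellow(b[:,:,::-1].copy());print(blobs(m))
for s,c in blobs(m): print(hit("top",(s[0],c[1]),[0,0,.036],[0,0,1]), hit("top",(s[0]+s[2],c[1]),[0,0,.036],[0,0,1]))
```

```text
20.56 [0.2517 0.5491 0.3   ] [-0.32  0.2   0.21]
[(array([239, 223,   6,  33, 176], dtype=int32), array([241.8, 239.4]))]
[0.53087663 0.12671497 0.036     ] [0.53098272 0.11425089 0.036     ]
```

View pics/m3.png

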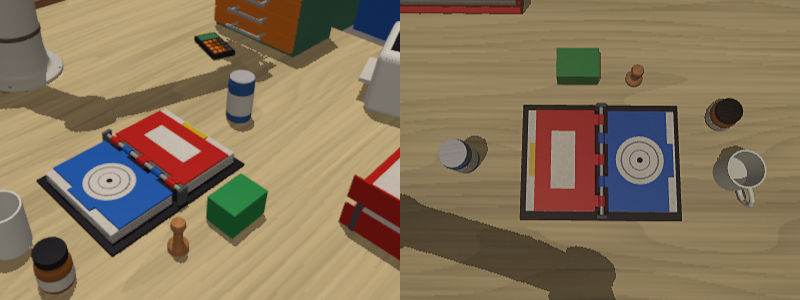

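The red leaf lies flat on the left pad: its tab edge is at y = 0.1267, and 0.126 was expected. The blue leaf is flat with its chart visible, nothing else has moved, and the arm is clear.

```bash
python3 -c "
from bench import manip
print(manip.hand_in())"
```

```text
the job is handed in; nothing more can be done
None
```

I pushed the red leaf over the spine with the closed fingertips and pressed it flat on the left pad, uncovering the chart; the blue leaf and bystanders look undisturbed, the last 2 mm press reached about 22 N (firmer than intended), and I handed in with the arm clear shortly after 20.6 s.

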